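# Edge a sample carrier out of its loading dock and lay it on the inspection rest

## Task

The blue sample carrier lies sunk in the channel of the aluminium loading dock, where its sides cannot be gripped: press with a fingertip on its round grey thumb button, whose height you must find by touch, and draw it out through the open end until a good part of it overhangs, still lying flat. Then pinch the overhanging end by its sides, lift the carrier out, lay it flat, centred and lengthwise on the grey inspection rest with the black top, and let go. Press gently (never more than 20 N onto the dock), keep the fingers off the white sample tile, do not drop the carrier, and leave the petri dish, marker, memory stick and black wipe case where they are.

Things in the scene. Friction and masses are not known exactly. Their poses are not given: they have to be found in the camera images.
- carrier_center (a point): centre (half-way up) of the loose blue sample carrier, a flat rigid plate 120 mm long (its x), 54 mm wide (its y), 10 mm thick (z), 0.16 to 0.3 kg in all. A white sample tile lies on its -x half, a round grey thumb button stands on its +x half. It lies in the dock's channel, its -x end 5 to 11 mm short of the open edge, and tips over that edge if drawn out 60 mm or more
- carrier_press (a point): point on the plate's upper face at the axis of the thumb button, 32 mm from the carrier's centre towards +x: press here. The button is a shallow cone, 49 mm across at its base, with a flat rubber top 24 mm across that stands 1 to 8.5 mm above this point: the height differs and is not measured. It holds its height up to 45 N. The carrier slides with a fingertip pressing on it with 5 to 15 N, and may lag a little
- sample: delicate white sample tile with brass squares, fixed on the carrier's upper face, 50 mm long (x), 32 mm wide (y), 2 mm high, its centre 24 mm from the carrier's centre towards -x; fingers must not press on it (the carrier's sides are 11 mm out from the tile's). Origin under its centre
- dock: fixed aluminium loading dock on four posts, 138 mm long (x), 77 mm wide (y). Origin at mid-length and mid-width, 70 mm below the channel's floor; the dock's height varies by 12 mm. The channel runs along x, 57 mm wide, with a flat floor, open at the -x end. Side walls and the rear wall (inner face at x = +63 mm) stand 11 mm above the floor, 1 mm higher than the carrier in it
- dock_front (a point): middle of the channel floor's free edge at the dock's open end: 69 mm from the dock's origin along -x, at floor height (70 to 82 mm above the desk). Below the edge is a 12 mm slab and then open air; in front of it nothing stands
- rest_top (a point): centre of the upper face of the fixed inspection rest, a grey stand with a black rubber top 96 mm long (x) and 34 mm wide (y), 50 mm above the desk. The carrier goes on it with its length along x, either way round, and overhangs it by 10 to 12 mm all round, so fingers at its sides pass beside the top. The foot is 110 x 70 x 8 mm
- petri_dish: loose glass petri dish, 57 mm across, 13 mm high, on the desk: leave alone; origin under its centre
- marker: loose black marker pen, 131 mm long, 20 mm high, on the desk: leave alone; origin under its centre
- usb_stick: loose blue memory stick, 49 mm long, 9 mm high, on the desk: leave alone; origin under its centre
- wipe_case: loose flat black case for lens wipes, 105 x 68 mm, 12 mm high, on the desk: leave alone; origin under its centre
Mind the look-alikes: they are no part of the job. What is shaped like the part that bears carrier_center but pink is not meant. Of the things shaped like the part that bears rest_top, the grey one is meant.

How it is judged (in metres and radians):
On the way, in this order (a step that is already met when the one before it is completed fails the run):
1. the carrier overhangs the dock's open edge by at least 25 mm while it still lies flat on the channel floor (x of carrier_center in the frame of dock below -0.034 m and z of carrier_center in the frame of dock below 0.079 m and angle between carrier_center's own z axis and vertical below 0.06 rad and contact force between carrier and dock above 0.2 N), for 0.2 s.
2. the carrier is lifted clear of the dock, more than 25 mm above the channel floor (z of carrier_center in the frame of dock above 0.1 m and contact force between carrier and dock below 0.1 N), for 0.2 s.
At the end, for the whole second after the job is handed in: the carrier lies flat on the inspection rest, its centre within 15 mm of the rest's centre and its length within 0.2 rad of the rest's length (either way round), released (horizontal distance between carrier_center and rest_top below 0.015 m and angle between the x axis of carrier_center and the x axis of rest_top, either way round below 0.2 rad and angle between carrier_center's own z axis and vertical below 0.06 rad and z of carrier_center in the frame of rest_top below 0.008 m and contact force between carrier and anything else above 0.3 N); the robot touches nothing.
It fails at once if the carrier is pressed onto or against the dock with more than 20 N (contact force between carrier and dock above 20 N).
It fails at once if the fingers press on the sample tile (contact force between the fingers and sample above 1 N).
It fails at once if the carrier falls to the desk or lower (height (world z) of carrier_center below 0.035 m).
It fails at once if the petri dish, marker, memory stick or black wipe case is moved by more than 30 mm (distance of any of petri_dish, marker, usb_stick, wipe_case from where it was at the start of the episode above 0.03 m).
It also fails if it takes over 58 s, if anything falls off the work surface, if the arm or the gripper's body presses on something with over 40 N, if the wrist force passes 120 N, or if a joint passes its speed limit or range.

## Robot

A 6-joint arm with a two-finger parallel gripper is mounted at the origin on a cart in front of the work surface, level with it; the furniture and walls round the work are solid. World frame = base frame: x ahead of the robot, y to its left, z up, the work surface at z = 0. Lengths are in mm, angles in rad, forces in N, time in s.
With the tool pointing down it reaches from about 350 to 875 mm from the base axis. Payload 4.2 kg.
Tool frame: the origin (TCP) lies midway between the tips of the shut fingers; the grasp point (between the pads) lies 19 mm behind it; z points along the fingers, y is the line along which they close (so a half turn about z gives the same grasp; the last joint's range is limited). The gripper opens to 85 mm and grips with 20 to 120 N. Pads are 22 mm wide; open, the fingers measure 114 mm over their backs; the gripper's body (76 mm by 85 mm) begins 54 mm behind the grasp point. The pads swing forward as they close: fully open they stand 13 mm farther back than shut.
Start: joints at [-0.85, 0.385, 0.008, 0, -1.194, -0.259], TCP at [278.486, -559.504, 194.412] pointing down, gripper open.
Joint ranges: [-3.14, 3.14], [-1.21, 2.06], [-1.07, 1.41], [-3.16, 2.05], [-2.99, -0.16], [-3.1, 3.1]. Speed limits (rad/s): [2.79, 2.79, 3.14, 3.14, 3.14, 3.14].

## Interface

Orientations are given as a unit quaternion [x, y, z, w].
In Python, from bench import read_state, get_image, job_done gives the robot as it stands.
- The arm moves only by the tool servo_tool, never from a script. Its arguments are lists of equal length, an entry for each row: "rotation": the turn, a rotation vector about the world's x, y, z scaled (see below), a list of three; "slide": the shift along the world's x, y, z scaled (see below), a list of three; "grip": the opening, from -1 (shut) to 1 (fully open). In form: {"rotation": [[rx, ry, rz], ...], "slide": [[tx, ty, tz], ...], "grip": [grip, ...]}. A call has 1 to 8 rows; each row is the pose to reach, as a shift and turn from the pose commanded when the call began, turning the shorter way round; what a row does not reach only later rows make up. The controller multiplies each number of a shift by 0.2 m and each number of a turn by 360 degrees. A row lasts 1/8 s, in which the tool goes at most 62.5 mm and 10.7 degrees, less where a joint would pass 70% of its speed; a pose out of reach is approached as far as the arm can. A call with a number of a shift or a turn outside -1 to 1 is refused whole. A call with a gripper value outside its range is refused whole. The fingers move at their own pace and stop on an object; the grip force is fixed at half the most. Time passes only in rows, so rows that repeat a pose let the fingers close. It gives the time, the measured TCP pose, the force, the opening and the grip force at its end, in the units of the state.
- read_state(): the state, without advancing time (a new reading comes with each control period).
- get_image(name): name is "scene" or "top" or "wrist"; returns a dict with "image" (480x640x3 uint8, red, green, blue), "depth" (480x640 float32, mm along the optical axis (not along the pixel's ray), 0 where there is no reading), "camera_matrix" (3x3 intrinsics, pixels), "k1" (the pictures are not rectified: a ray, as slopes to the right and down, at radius r is drawn at 1 + k1 r^2 times it, then the intrinsics apply), "rvec" (rotation vector, rad) and "tvec" (3), from world to camera coordinates, as OpenCV has them; the wrist camera has in their place "hand_eye" (4x4, takes a point from camera to tool coordinates, whose origin is the TCP and whose axes are the flange's). Camera axes: x right, y down, z forward; pixel columns grow to the right and rows downward; lengths in mm; the calibration is good to about 2 mm. A picture is of the moment at which its call begins: read the wrist's pose just before it.
- job_done(): hands the job in; it is judged then, once.
The state is a dict: "clock": time; "joints": joint angles; "joint_vel": joint speeds; "joint_efforts": joint torques, N m; "position": TCP position; "ee_rot": TCP orientation; "contact_force": force on the tool from outside, world axes, zero at the start; "wrist_torque": the same for the moment, N m; "gripper_width": finger opening in mm; "grasp_force": force on a finger pad.
Only numpy, scipy, OpenCV 4.12 (cv2) and the standard library are available. Lean on these libraries where they do the work, as an engineer would, in place of code of your own. Each camera call takes 0.05 s, during which the arm holds its last target. There are 200 camera calls.

## Working session

There is one attempt and no reset: what is moved stays moved. The work goes in short steps, Python scripts to look and compute and a tool call to move; the robot and the scene stay as the last step left them, time stands still between calls to the robot, and variables do not carry over. Pictures are saved under pics/ and viewed, at most 10 in all, crops included, and the job is handed in when it is done.

Besides the shell and the picture viewer there is one more tool, called after "Call:" by a JSON object that holds its "op" and its "data". servo_tool: Moves the arm, as the interface text tells. Shifts and turns lie within -1 to 1; 1 stands for 0.2 m of shift or 360 degrees of turn. Its arguments: {"type":"object","properties":{"rotation":{"type":"array","items":{"type":"array","items":{"type":"number","minimum":-1,"maximum":1}}},"slide":{"type":"array","items":{"type":"array","items":{"type":"number","minimum":-1,"maximum":1}}},"grip":{"type":"array","items":{"type":"number"}}},"required":["rotation","slide","grip"]}

```bash
mkdir -p pics && cat > h.py <<'E'
import numpy as np, cv2
from bench import read_state, get_image, job_done
from scipy.spatial.transform import Rotation as R
def grab(n,save=None):
    s=read_state(); d=get_image(n); d['s']=s
    if save: cv2.imwrite('pics/'+save,d['image'][:,:,::-1])
    return d
def cam2world(d):
    if 'hand_eye' in d:
        T=np.eye(4); T[:3,:3]=R.from_quat(d['s']['ee_rot']).as_matrix(); T[:3,3]=d['s']['position']
        return T@np.array(d['hand_eye'])
    T=np.eye(4); T[:3,:3]=cv2.Rodrigues(np.array(d['rvec'],float))[0]; T[:3,3]=np.ravel(d['tvec']); return np.linalg.inv(T)
def cloud(d):
    K=np.array(d['camera_matrix']); h,w=d['depth'].shape
    u,v=np.meshgrid(np.arange(w),np.arange(h))
    p=np.stack([u,v],-1).reshape(-1,1,2).astype(float)
    r=cv2.undistortPoints(p,K,np.array([d['k1'],0,0,0,0.])).reshape(h,w,2)
    z=d['depth'][...,None]
    P=np.concatenate([r*z,z],-1); T=cam2world(d)
    return P@T[:3,:3].T+T[:3,3]
E
python3 - <<'E'
from h import *
a=grab('top','top0.png'); b=grab('scene','scene0.png'); print(a['s'])
np.save('t.npy',cloud(a))
print(cam2world(a)[:3].round(2),a['k1'])
E
```

```text
{'clock': 0.0, 'joints': array([-8.50399233e-01,  3.85569145e-01,  6.63455959e-03, -5.08683539e-04,
       -1.19398393e+00, -2.58589716e-01]), 'joint_vel': array([ 6.06109757e-04, -8.00156580e-05, -1.28266545e-03, -1.04582799e-03,
       -1.55466818e-04, -2.66650232e-04]), 'joint_efforts': array([ 6.50306411e-04, -3.92289734e+01,  1.88401204e+01,  4.18607041e+00,
       -4.63710501e-03, -7.36900802e-06]), 'position': array([ 278.19933239, -558.93606394,  193.31604266]), 'ee_rot': array([-2.28765838e-01,  9.73480873e-01,  1.04764236e-03, -2.90266661e-04]), 'contact_force': array([ 0.40544382, -0.19087474, -0.10116849]), 'wrist_torque': array([-0.06723123, -0.04363491,  0.0342636 ]), 'grasp_force': 0.0, 'gripper_width': 85.65809415436837}
[[ 1.0000e-02 -9.8000e-01  1.9000e-01  3.6870e+02]
 [-1.0000e+00 -1.0000e-02 -1.0000e-02  5.7000e-01]
 [ 1.0000e-02 -1.9000e-01 -9.8000e-01  1.2382e+03]] -0.056012914199523874
```

View pics/top0.png

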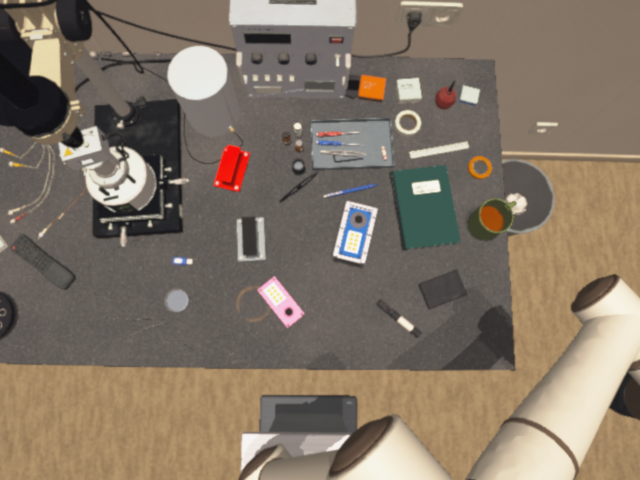

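View pics/scene0.png

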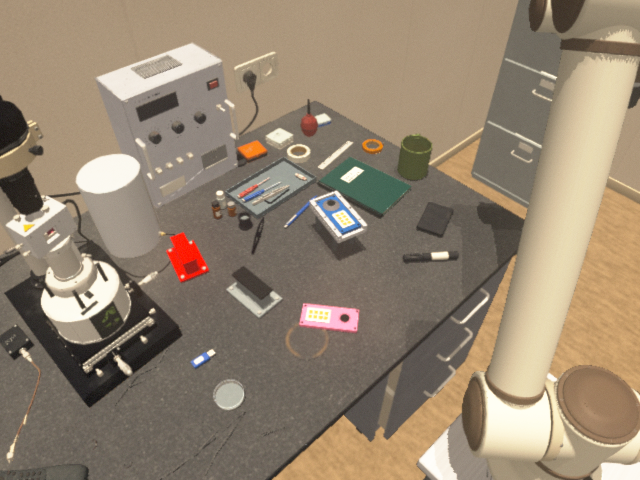

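Top picture: the blue carrier in the aluminium dock is at (355,232), with its button at (358,219) and its tile at (353,241), so the open end faces down towards the robot. Two things are carrier-shaped: blue (355,232) and pink (281,301); the blue one is meant. Two things are rest-shaped: grey with a black top (251,239) and red (232,168); the grey one is meant.

```bash
python3 - <<'E'
from h import *
im=cv2.imread('pics/top0.png'); P=np.load('t.npy')
c=np.hstack([cv2.resize(im[190:275,320:395],None,fx=5,fy=5,interpolation=2),cv2.resize(im[190:275,215:290],None,fx=5,fy=5,interpolation=2)])
cv2.imwrite('pics/c1.png',c)
def fit(m,name):
    n,l,st,ce=cv2.connectedComponentsWithStats(m.astype(np.uint8))
    k=1+np.argmax(st[1:,4]); q=P[l==k]; q=q[q[:,2]>-50]
    print(name,st[k],ce[k].round(1),'med z',np.median(q[:,2]).round(1),np.percentile(q[:,2],[5,95]).round(1))
    print(cv2.minAreaRect(q[:,:2].astype(np.float32)), q.mean(0).round(1))
b,g,r=[im[...,i].astype(int) for i in range(3)]
Z=P[...,2]; yy,xx=np.mgrid[:480,:640]
win=lambda x0,x1,y0,y1:(xx>x0)&(xx<x1)&(yy>y0)&(yy<y1)
fit(win(322,390,190,275)&(b-r>50),'blue')
fit(win(322,390,190,275)&(Z>50),'dock')
fit(win(225,280,205,275)&(Z>35),'resttop')
fit(win(225,280,205,275)&(Z>35)&(r<60),'restblack')
fit(win(225,280,205,275)&(r>75)&(abs(r-b)<40),'restfoot')
E
```

```text
blue [339 208  32  51 549] [354.9 233.1] med z 83.9 [80.6 87.7]
((626.0240478515625, -106.73097229003906), (52.73073196411133, 119.31022644042969), 76.2972183227539) [ 624.5 -106.4   83.9]
dock [ 333  202   46   63 1860] [355.1 232.8] med z 84.5 [74.1 89.8]
((527.0482177734375, -81.20027160644531), (78.5830078125, 347.6596984863281), 75.42565155029297) [ 624.5 -106.6   87.6]
resttop [242 217  15  39 542] [248.8 235.9] med z 51.0 [47.2 54.8]
((511.2205505371094, 100.72158813476562), (342.6787109375, 62.79435729980469), 24.712535858154297) [619.5 150.3  57.6]
restblack [243 218  13  37 381] [248.9 236.2] med z 51.2 [47.4 54.9]
((509.17401123046875, 97.72627258300781), (337.56689453125, 52.34244918823242), 25.855148315429688) [618.2 149.8  60.4]
restfoot [ 226  206   54   69 3260] [253.  240.6] med z 0.8 [-3.9 12.3]
((535.7277221679688, 126.33173370361328), (383.2621765136719, 167.2413330078125), 13.402986526489258) [618.8 145.8   5.6]
```

View pics/c1.png

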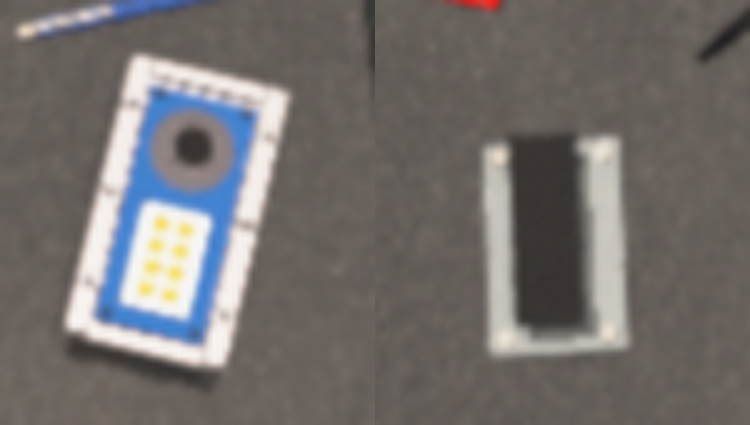

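The crop confirms the targets: the left half shows the blue carrier in the dock with button and tile, the right half the grey rest with its black top. The carrier is near (626,-107) at about -13.7°, the rest near (618,150). I'm moving over the dock with the fingers shut.

Call:
{"op": "servo_tool", "data": {"rotation": [[-0.028, 0, 0], [0, 0, -0.056], [0, 0, -0.084], [0, 0, -0.112], [0, 0, -0.112]], "slide": [[0.7, 1, 0.5], [0.7, 1, 0.5], [0.7, 1, 0.5], [0.7, 1, 0.5], [0.7, 1, 0.5]], "grip": [-1, -1, -1, -1, -1]}}

```text
clock: 0.72
position: [420.7, -357.4, 296.1]
ee_rot: [0.121, 0.993, -0.0, 0.001]
contact_force: [-0.1, 0.1, -0.1]
gripper_width: 0.1
grasp_force: 0.0
```

Call:
{"op": "servo_tool", "data": {"rotation": [[0, 0, 0], [0, 0, 0], [0, 0, 0], [0, 0, 0], [0, 0, 0], [0, 0, 0]], "slide": [[0.8, 1, 0], [0.8, 1, 0], [0.8, 1, 0], [0.8, 1, 0], [0.8, 1, 0], [0.8, 1, 0]], "grip": [-1, -1, -1, -1, -1, -1]}}

```text
clock: 1.48
position: [578.3, -159.1, 293.7]
ee_rot: [0.12, 0.993, -0.0, -0.001]
contact_force: [-0.4, -0.2, 0.6]
gripper_width: 0.4
grasp_force: 0.0
```

Call:
{"op": "servo_tool", "data": {"rotation": [[0, 0, 0], [0, 0, 0], [0, 0, 0]], "slide": [[0.1, 0.25, 0], [0.1, 0.25, 0], [0.1, 0.25, 0]], "grip": [-1, -1, -1]}}

```text
clock: 1.85
position: [597.8, -110.7, 294.7]
ee_rot: [0.121, 0.993, -0.0, -0.0]
contact_force: [0.2, -0.1, 0.3]
gripper_width: -0.2
grasp_force: 0.0
```

```bash
python3 - <<'E'
from h import *
a=grab('wrist','w1.png'); P=cloud(a); np.save('w.npy',P); print(a['s']['position'],a['s']['contact_force'],np.array(a['hand_eye']).round(3))
im=a['image'].astype(int); r,g,b=im[...,0],im[...,1],im[...,2]
def fit(m,name):
    n,l,st,ce=cv2.connectedComponentsWithStats(m.astype(np.uint8)); k=1+np.argmax(st[1:,4]); q=P[(l==k)]
    print(name,st[k],np.median(q,0).round(1),cv2.minAreaRect(q[:,:2].astype(np.float32)))
    return l==k
m=fit((b-r>50),'blue')
fit(((r+g+b)<150)&(P[...,2]>75)&(P[...,2]<130),'dark')
fit((P[...,2]>50)&(P[...,2]<120),'dock')
E
```

```text
[ 597.76038591 -110.74295066  294.65545832] [ 0.18806119 -0.09399091  0.32497621] [[-1.00000e-03 -9.52000e-01 -3.05000e-01  7.72700e+01]
 [ 1.00000e+00 -0.00000e+00 -2.00000e-03 -1.50000e-02]
 [ 2.00000e-03 -3.05000e-01  9.52000e-01 -1.78388e+02]
 [ 0.00000e+00  0.00000e+00  0.00000e+00  1.00000e+00]]
blue [ 311  168   48  102 2416] [ 627.9 -105.    82. ] ((605.7986450195312, -101.153076171875), (53.915592193603516, 165.58236694335938), 76.2178955078125)
dark [353 172   1   1   1] [578.6 -74.2  81.4] ((578.6311645507812, -74.18173217773438), (0.0, 0.0), 0.0)
dock [ 300  160   71  119 7951] [ 623.5 -106.1   82.7] ((630.0852661132812, -107.12431335449219), (77.257568359375, 138.796875), 76.32485961914062)
```

View pics/w1.png

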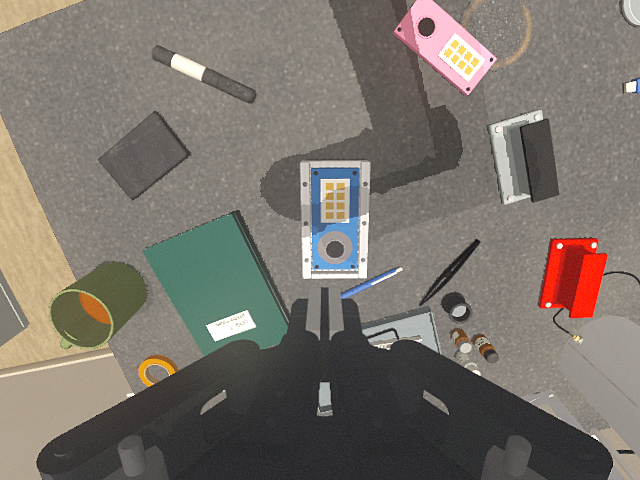

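The wrist view shows the dock at (335,220), the carrier's button at (335,247) and the tile at (334,200), all well aligned with the tool. Next I'm getting the button position and surface heights.

```bash
python3 - <<'E'
from h import *
P=np.load('w.npy'); im=cv2.imread('pics/w1.png').astype(int); b,g,r=im[...,0],im[...,1],im[...,2]
c=np.array([630.1,-107.1]); a=np.deg2rad(-13.68); X=np.array([np.cos(a),np.sin(a)]);Y=np.array([-X[1],X[0]])
u=(P[...,:2]-c)@X; v=(P[...,:2]-c)@Y
m=(b-r>50)&(abs(u)<75)&(abs(v)<32)
print('blue u',np.percentile(u[m],[0.3,99.7]),'v',np.percentile(v[m],[.5,99.5]),'z',np.median(P[...,2][m]),P[...,2][m].std())
n=(b-r<25)&(u>5)&(u<58)&(abs(v)<22)
print('btn u',np.percentile(u[n],[1,99]),'v',np.percentile(v[n],[1,99]))
d=n&(r+g+b<180); print('dark',d.sum(),u[d].mean(),v[d].mean(),P[...,2][d].mean())
w=(abs(abs(v)-33.5)<3)&(abs(u)<60); print('wall z',np.median(P[...,2][w]))
dk=(abs(u)>80)&(abs(u)<120)&(abs(v)<60); print('desk',np.median(P[...,2][dk]))
print('P btn',P[247,335])
# rest
k=(np.abs(P[...,2]-50)<8)&(np.hypot(P[...,0]-618,P[...,1]-148)<80); print('rest',k.sum(),cv2.minAreaRect(P[k][:,:2].astype(np.float32)),P[k].mean(0))
f=(P[...,2]<20)&(r>120)&(abs(r-b)<25)&(np.hypot(P[...,0]-618,P[...,1]-148)<80);print('foot',cv2.minAreaRect(P[f][:,:2].astype(np.float32)))
E
```

```text
blue u [-62.30639783  57.03352525] v [-26.84699441  26.32699343] z 82.02874622567143 0.7706970319101979
btn u [10.42440873 53.50902249] v [-19.59401845  19.16759091]
dark 0 nan nan nan
wall z 404.84648716111707
desk -1.793933308666908
P btn [ 656.1544983  -113.3426512    89.36931474]
rest 2314 ((624.0289916992188, 150.9082489013672), (97.1034927368164, 35.877227783203125), 3.811138391494751) [622.53836184 149.935597    48.33029795]
foot ((618.260498046875, 149.59536743164062), (155.76861572265625, 158.581787109375), 76.85545349121094)<stdin>:9: RuntimeWarning: Mean of empty slice.
  ret = ret.dtype.type(ret / rcount)
```

Call:
{"op": "servo_tool", "data": {"rotation": [[0, 0, 0], [0, 0, 0], [0, 0, 0], [0, 0, 0], [0, 0, 0], [0, 0, 0], [0, 0, 0]], "slide": [[0.305, -0.017, 0], [0.305, -0.017, -0.25], [0.305, -0.017, -0.5], [0.305, -0.017, -0.75], [0.305, -0.017, -0.9], [0.305, -0.017, -0.98], [0.305, -0.017, -0.98]], "grip": [-1, -1, -1, -1, -1, -1, -1]}}

```text
clock: 2.78
position: [659.0, -113.9, 97.9]
ee_rot: [0.121, 0.993, -0.0, -0.001]
contact_force: [-0.6, -0.0, 1.0]
gripper_width: 0.1
grasp_force: 0.0
```

Call:
{"op": "servo_tool", "data": {"rotation": [[0, 0, 0], [0, 0, 0]], "slide": [[0, 0, -0.01], [0, 0, -0.01]], "grip": [-1, -1]}}

```text
clock: 3.02
position: [660.3, -113.0, 97.9]
ee_rot: [0.121, 0.993, 0.0, 0.001]
contact_force: [0.2, -0.4, -0.5]
gripper_width: -0.2
grasp_force: 0.0
```

```bash
python3 - <<'E'
from h import *
a=grab('wrist','w2.png'); s=a['s']; print(s['position'],s['contact_force'],s['clock'])
E
```

```text
[ 660.27786505 -112.96072851   97.94413662] [ 0.22820595 -0.35913687 -0.48485343] 3.025
```

View pics/w2.png

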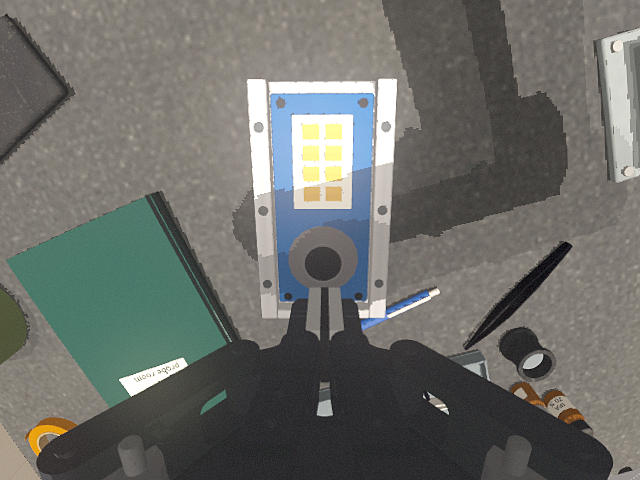

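The picture shows the shut fingers reaching about (325,290), the button top at (323,262), and the carrier straight in its channel. I'm checking the projected press point against the button.

```bash
python3 - <<'E'
from h import *
a=grab('wrist'); P=cloud(a); s=a['s']; im=a['image'].astype(int); r,g,b=im[...,0],im[...,1],im[...,2]
K=np.array(a['camera_matrix']); H=np.linalg.inv(np.array(a['hand_eye']))
for z in (0,12): 
    p=H[:3]@np.array([0,0,z,1.]); print(z,cv2.projectPoints(p.reshape(1,3),np.zeros(3),np.zeros(3),K,np.array([a['k1'],0,0,0]))[0].ravel())
print(P[262,323],P[255,310],P[262,300],P[240,323]);
X=np.array([.9716,-.2368]);Y=np.array([.2368,.9716]);c=np.array([630.1,-107.1])
u=(P[...,:2]-c)@X; v=(P[...,:2]-c)@Y; Z=P[...,2]
m=(b-r>50)&(abs(u)<75)&(abs(v)<40)&(Z<95); print('blue',np.percentile(u[m],[.3,99.7]),np.percentile(v[m],[.3,99.7]),np.median(Z[m]),m.sum())
d=(Z>60)&(Z<110)&(abs(u)<80)&(abs(v)<45)&(np.arange(480)[:,None]<280); print('dock',u[d].min(),np.percentile(v[d],[.5,99.5]))
yy,xx=np.mgrid[:480,:640]; k=(np.hypot(xx-323,yy-262)<18); print('rubber top px: z',np.median(Z[k]),'uv',u[k].mean(),v[k].mean())
print('tcp uv',(s['position'][:2]-c)@X,(s['position'][:2]-c)@Y)
E
```

```text
0 [324.94740506 272.32732108]
12 [324.94479708 264.07413383]
[ 657.70958594 -113.44139163   88.28401477] [ 651.67820436 -119.53340348   88.60412763] [ 654.73574559 -126.28780548   87.81395497] [ 645.25295302 -110.35034286   87.04517752]
blue [-62.0721879   55.68433119] [-26.6124434   26.60634192] 81.95389414802773 9357
dock -69.64339200360538 [-37.93374491  38.06809368]
rubber top px: z 88.83388184408062 uv 27.59725325678733 0.39205645830514696
tcp uv 30.59039703794551 1.4756982671357204
```

Call:
{"op": "servo_tool", "data": {"rotation": [[0, 0, 0], [0, 0, 0], [0, 0, 0]], "slide": [[-0.01, 0, -0.01], [-0.01, 0, -0.02], [-0.01, 0, -0.025]], "grip": [-1, -1, -1]}}

```text
clock: 3.5
position: [657.3, -112.9, 91.2]
ee_rot: [0.121, 0.993, -0.0, -0.0]
contact_force: [-0.6, -0.6, -0.6]
gripper_width: -0.1
grasp_force: 0.0
```

Call:
{"op": "servo_tool", "data": {"rotation": [[0, 0, 0], [0, 0, 0]], "slide": [[0, 0, -0.0025], [0, 0, -0.005]], "grip": [-1, -1]}}

```text
clock: 3.75
position: [657.5, -112.9, 90.3]
ee_rot: [0.121, 0.993, -0.0, -0.0]
contact_force: [0.4, -0.5, -0.7]
gripper_width: -0.3
grasp_force: 0.0
```

Call:
{"op": "servo_tool", "data": {"rotation": [[0, 0, 0], [0, 0, 0]], "slide": [[0, 0, -0.0025], [0, 0, -0.005]], "grip": [-1, -1]}}

```text
clock: 4.0
position: [657.5, -112.9, 89.4]
ee_rot: [0.121, 0.993, 0.0, 0.0]
contact_force: [-0.6, 0.5, 0.1]
gripper_width: 0.0
grasp_force: 0.0
```

Call:
{"op": "servo_tool", "data": {"rotation": [[0, 0, 0], [0, 0, 0]], "slide": [[0, 0, -0.0025], [0, 0, -0.005]], "grip": [-1, -1]}}

```text
clock: 4.25
position: [657.5, -112.9, 88.4]
ee_rot: [0.121, 0.993, -0.0, 0.0]
contact_force: [0.0, -0.0, -0.2]
gripper_width: -0.0
grasp_force: 0.0
```

Call:
{"op": "servo_tool", "data": {"rotation": [[0, 0, 0], [0, 0, 0]], "slide": [[0, 0, -0.0025], [0, 0, -0.005]], "grip": [-1, -1]}}

```text
clock: 4.5
position: [657.5, -112.9, 87.4]
ee_rot: [0.121, 0.993, 0.0, 0.0]
contact_force: [0.3, -0.2, 0.4]
gripper_width: 0.2
grasp_force: 0.0
```

Call:
{"op": "servo_tool", "data": {"rotation": [[0, 0, 0], [0, 0, 0]], "slide": [[0, 0, -0.0025], [0, 0, -0.005]], "grip": [-1, -1]}}

```text
clock: 4.75
position: [657.5, -112.9, 86.4]
ee_rot: [0.121, 0.993, 0.0, 0.0]
contact_force: [-0.4, 0.8, 0.0]
gripper_width: -0.1
grasp_force: 0.0
```

Call:
{"op": "servo_tool", "data": {"rotation": [[0, 0, 0], [0, 0, 0]], "slide": [[0, 0, -0.0025], [0, 0, -0.005]], "grip": [-1, -1]}}

```text
clock: 5.0
position: [657.5, -112.9, 85.4]
ee_rot: [0.121, 0.993, -0.0, 0.0]
contact_force: [-0.0, 0.7, 0.2]
gripper_width: -0.1
grasp_force: 0.0
```

Call:
{"op": "servo_tool", "data": {"rotation": [[0, 0, 0], [0, 0, 0]], "slide": [[0, 0, -0.0025], [0, 0, -0.005]], "grip": [-1, -1]}}

```text
clock: 5.25
position: [657.5, -112.9, 84.4]
ee_rot: [0.121, 0.993, -0.0, 0.0]
contact_force: [0.2, -0.7, -0.8]
gripper_width: -0.2
grasp_force: 0.0
```

Call:
{"op": "servo_tool", "data": {"rotation": [[0, 0, 0], [0, 0, 0]], "slide": [[0, 0, -0.0025], [0, 0, -0.005]], "grip": [-1, -1]}}

```text
clock: 5.5
position: [657.5, -112.9, 83.4]
ee_rot: [0.121, 0.993, -0.0, -0.0]
contact_force: [-0.4, -0.6, 0.8]
gripper_width: -0.1
grasp_force: 0.0
```

Call:
{"op": "servo_tool", "data": {"rotation": [[0, 0, 0], [0, 0, 0]], "slide": [[0, 0, -0.0025], [0, 0, -0.005]], "grip": [-1, -1]}}

```text
clock: 5.75
position: [657.5, -112.9, 82.4]
ee_rot: [0.121, 0.993, 0.0, 0.0]
contact_force: [0.1, -0.7, 0.6]
gripper_width: -0.2
grasp_force: 0.0
```

```bash
python3 - <<'E'
from h import *
a=grab('wrist'); P=cloud(a); s=a['s']; print(s['position'],s['contact_force'])
cv2.imwrite('pics/w3.png',cv2.resize(a['image'][200:330,250:400,::-1],None,fx=4,fy=4,interpolation=2))
im=a['image'].astype(int); m=(im[...,2]-im[...,0]>50)&(P[...,2]>60)&(P[...,2]<100);print(np.median(P[...,2][m]))
print([P[v,323].round(1) for v in (250,256,262,268)])
E
```

```text
[ 657.52370891 -112.88849775   82.41325541] [ 0.07697472 -0.69823351  0.63119343]
81.91711492370347
[array([ 643.5, -110.5,   85.7]), array([ 646.3, -111.2,   87. ]), array([ 648.7, -111.7,   89.4]), array([ 652.2, -112.6,   88.7])]
```

View pics/w3.png

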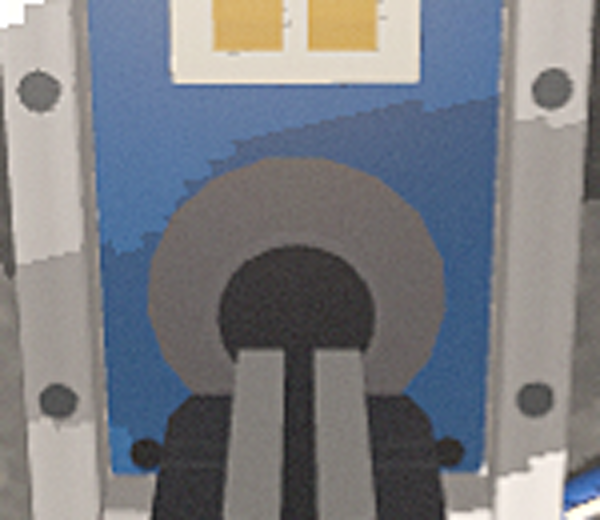

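The crop shows the shut fingertips ending at about crop (300,350), which is full-picture (325,287), just over the rear part of the dark rubber top. I'm checking their depth, since nothing has touched yet.

```bash
python3 - <<'E'
from h import *
a=grab('wrist'); P=cloud(a); s=a['s']; T=np.linalg.inv(np.vstack([np.c_[R.from_quat(s['ee_rot']).as_matrix(),s['position']],[0,0,0,1]]))
for px in ((262,323),(275,323),(283,324),(290,315),(290,324),(290,334),(295,315),(300,315),(300,324),(310,315)):
    p=P[px]; print(px,p.round(1),(T[:3,:3]@p+T[:3,3]).round(1))
E
```

```text
(262, 323) [ 648.8 -111.8   88.6] [ 8.6 -1.  -6.3]
(275, 323) [ 656.2 -113.6   88.1] [ 1.  -1.  -5.8]
(283, 324) [ 660.4 -114.1   89.2] [-3.2 -0.5 -6.9]
(290, 315) [ 646.1 -114.4  125.6] [ 10.7  -4.2 -43.3]
(290, 324) [ 647.5 -110.8  124.5] [ 10.1  -0.4 -42.2]
(290, 334) [ 648.5 -106.7  124.6] [ 10.2   3.8 -42.4]
(295, 315) [ 646.3 -114.3  129.7] [ 10.4  -4.1 -47.5]
(300, 315) [ 646.1 -114.2  134.7] [ 10.7  -4.  -52.4]
(300, 324) [ 647.5 -110.8  133.5] [ 10.1  -0.4 -51.3]
(310, 315) [ 646.4 -114.   142.1] [ 10.4  -3.8 -59.8]
```

```bash
python3 - <<'E'
from h import *
a=grab('scene'); P=cloud(a); s=a['s']
K=np.array(a['camera_matrix']);
for dz in (0,6,40):
    p=np.array(s['position'])+[0,0,dz]; print(dz,cv2.projectPoints(p.reshape(1,3),np.array(a['rvec'],float),np.array(a['tvec'],float),K,np.array([a['k1'],0,0,0]))[0].ravel())
cv2.imwrite('pics/s2.png',cv2.resize(a['image'][110:260,260:420,::-1],None,fx=5,fy=4,interpolation=2)[:600])
E
```

```text
0 [331.12560155 205.60100522]
6 [331.16636446 203.72454662]
40 [331.40278144 192.81227969]
```

View pics/s2.png

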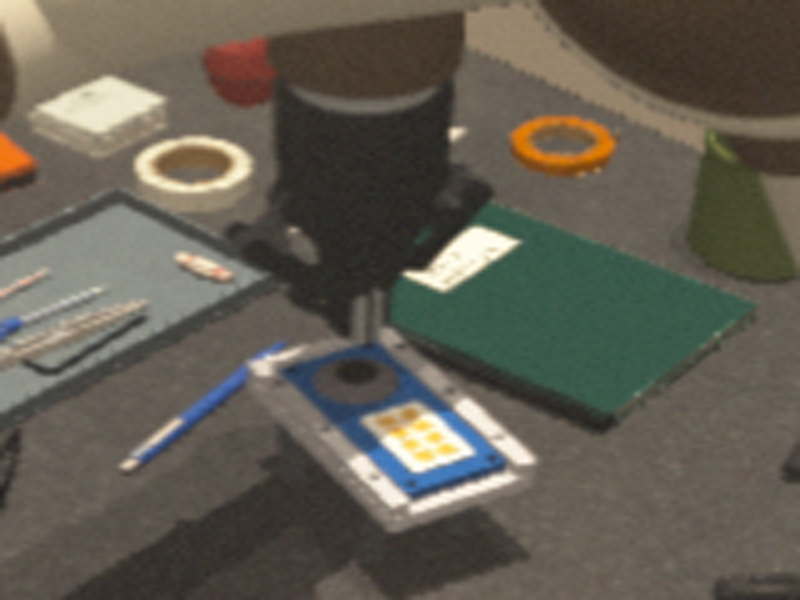

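Both cameras show the real fingertips well above the reported TCP. In the scene crop the tips are at (368,342) and the rubber top at (355,370), a gap of about 33 mm. The lateral aim is fine, so I'll go on descending carefully.

Call:
{"op": "servo_tool", "data": {"rotation": [[0, 0, 0], [0, 0, 0], [0, 0, 0], [0, 0, 0]], "slide": [[0.005, -0.005, -0.04], [0.005, -0.005, -0.08], [0.005, -0.005, -0.12], [0.005, -0.005, -0.12]], "grip": [-1, -1, -1, -1]}}

```text
clock: 6.4
position: [657.7, -113.9, 57.1]
ee_rot: [0.121, 0.993, -0.0, -0.001]
contact_force: [0.6, -0.1, -0.2]
gripper_width: -0.1
grasp_force: 0.0
```

```bash
python3 - <<'E'
from h import *
a=grab('wrist'); P=cloud(a); s=a['s']; print(s['position'],s['contact_force'])
T=np.linalg.inv(np.vstack([np.c_[R.from_quat(s['ee_rot']).as_matrix(),s['position']],[0,0,0,1]]))
for y in range(270,300,2): print(y,P[y,315].round(1),P[y,324].round(1),(T[:3,:3]@P[y,324]+T[:3,3]).round(1))
E
```

```text
[ 657.67542212 -113.92616177   57.05947386] [ 0.6046995  -0.14221518 -0.21336886]
270 [ 643.3 -115.1   86.2] [ 644.2 -111.    86.3] [ 13.8  -0.4 -29.2]
272 [ 644.1 -115.2   86.6] [ 645.1 -111.3   86.6] [ 12.9  -0.4 -29.5]
274 [ 645.1 -115.5   86.5] [ 645.3 -111.3   88.5] [ 12.8  -0.4 -31.4]
276 [ 645.5 -115.6   87.7] [ 646.6 -111.6   87.5] [ 11.3  -0.4 -30.4]
278 [ 646.4 -115.8   87.9] [ 647.4 -111.8   88. ] [ 10.6  -0.4 -31. ]
280 [ 647.2 -116.    88.5] [ 648.1 -112.    88.6] [  9.9  -0.4 -31.5]
282 [ 648.5 -116.3   87.6] [ 648.8 -112.1   89.3] [  9.2  -0.4 -32.2]
284 [ 648.9 -116.4   89. ] [ 650.  -112.5   88.6] [  7.8  -0.4 -31.5]
286 [ 649.5 -116.5   89.7] [ 651.2 -112.8   88.1] [  6.6  -0.4 -31. ]
288 [ 646.6 -115.6   98. ] [ 648.1 -112.    96.9] [  9.9  -0.4 -39.8]
290 [ 646.9 -115.6   99.4] [ 647.7 -111.9   99.6] [ 10.3  -0.4 -42.5]
292 [ 646.6 -115.4  102. ] [ 647.8 -111.9  101.4] [ 10.2  -0.4 -44.3]
294 [ 646.5 -115.4  104.1] [ 647.8 -111.9  103.3] [ 10.2  -0.4 -46.2]
296 [ 647.  -115.5  104.8] [ 647.5 -111.8  105.5] [ 10.5  -0.4 -48.4]
298 [ 646.5 -115.3  107.6] [ 647.6 -111.8  107.2] [ 10.4  -0.4 -50.1]
```

Call:
{"op": "servo_tool", "data": {"rotation": [[0, 0, 0], [0, 0, 0], [0, 0, 0]], "slide": [[0, 0, -0.01], [0, 0, -0.02], [0, 0, -0.02]], "grip": [-1, -1, -1]}}

```text
clock: 6.82
position: [658.4, -113.9, 54.4]
ee_rot: [0.121, 0.993, 0.0, -0.0]
contact_force: [0.2, 0.5, 0.0]
gripper_width: -0.0
grasp_force: 0.0
```

Call:
{"op": "servo_tool", "data": {"rotation": [[0, 0, 0], [0, 0, 0]], "slide": [[0, 0, -0.0025], [0, 0, -0.004]], "grip": [-1, -1]}}

```text
clock: 7.08
position: [658.5, -113.9, 53.7]
ee_rot: [0.121, 0.993, -0.0, 0.0]
contact_force: [-0.2, -0.5, -0.5]
gripper_width: 0.1
grasp_force: 0.0
```

Call:
{"op": "servo_tool", "data": {"rotation": [[0, 0, 0], [0, 0, 0]], "slide": [[0, 0, -0.0025], [0, 0, -0.005]], "grip": [-1, -1]}}

```text
clock: 7.32
position: [658.5, -113.9, 52.8]
ee_rot: [0.121, 0.993, -0.0, 0.0]
contact_force: [-0.9, 0.6, 2.9]
gripper_width: -0.0
grasp_force: 1.2
```

Call:
{"op": "servo_tool", "data": {"rotation": [[0, 0, 0], [0, 0, 0]], "slide": [[0, 0, -0.001], [0, 0, -0.0015]], "grip": [-1, -1]}}

```text
clock: 7.58
position: [658.5, -113.9, 52.8]
ee_rot: [0.121, 0.993, -0.0, 0.0]
contact_force: [-1.8, 0.5, 3.2]
gripper_width: 0.0
grasp_force: 1.8
```

Call:
{"op": "servo_tool", "data": {"rotation": [[0, 0, 0], [0, 0, 0]], "slide": [[0, 0, -0.0025], [0, 0, -0.004]], "grip": [-1, -1]}}

```text
clock: 7.82
position: [658.6, -113.9, 52.8]
ee_rot: [0.12, 0.993, -0.0, 0.0]
contact_force: [-3.2, 1.4, 7.5]
gripper_width: 0.2
grasp_force: 3.8
```

Call:
{"op": "servo_tool", "data": {"rotation": [[0, 0, 0], [0, 0, 0], [0, 0, 0], [0, 0, 0], [0, 0, 0]], "slide": [[0, 0, -0.0015], [-0.012, 0.003, -0.0015], [-0.024, 0.006, -0.0015], [-0.036, 0.009, -0.0015], [-0.048, 0.012, -0.0015]], "grip": [-1, -1, -1, -1, -1]}}

```text
clock: 8.45
position: [651.3, -111.7, 52.8]
ee_rot: [0.12, 0.993, 0.0, 0.003]
contact_force: [3.4, 0.1, 4.8]
gripper_width: -0.2
grasp_force: 2.7
```

Call:
{"op": "servo_tool", "data": {"rotation": [[0, 0, 0], [0, 0, 0], [0, 0, 0], [0, 0, 0], [0, 0, 0]], "slide": [[-0.006, 0.0015, -0.003], [-0.018, 0.0045, -0.003], [-0.03, 0.0075, -0.003], [-0.042, 0.0105, -0.003], [-0.048, 0.012, -0.003]], "grip": [-1, -1, -1, -1, -1]}}

```text
clock: 9.07
position: [642.3, -109.3, 52.8]
ee_rot: [0.12, 0.993, 0.0, 0.004]
contact_force: [2.6, -0.4, 6.2]
gripper_width: -0.0
grasp_force: 3.3
```

```bash
cat > m.py <<'E'
from h import *
a=grab('wrist'); P=cloud(a); s=a['s']; print(s['position'],s['contact_force'],s['clock'])
im=a['image'].astype(int); r,b=im[...,0],im[...,2]
X=np.array([.9716,-.2368]);Y=np.array([.2368,.9716]);c=np.array([630.1,-107.1])
u=(P[...,:2]-c)@X; v=(P[...,:2]-c)@Y; Z=P[...,2]
m=(b-r>50)&(u<20)&(u>-150)&(abs(v)<40)&(Z<105)&(Z>60); q=np.c_[u,v][m.ravel()] if 0 else np.stack([u[m],v[m]],1)
print('blue u',np.percentile(u[m],.3),'v',np.percentile(v[m],[.3,99.7]),np.median(Z[m]))
for lo in range(-120,10,20):
    k=m&(u>lo)&(u<lo+20)
    if k.sum()>50: print(lo,np.percentile(v[k],[1,99]).round(1),np.median(Z[k]).round(1))
print('tcp u,v',(s['position'][:2]-c)@X,(s['position'][:2]-c)@Y)
E
python3 m.py
```

```text
[ 642.33070041 -109.32859568   52.77727719] [ 2.57382551 -0.41618638  6.19507084] 9.075
blue u -79.55554576585655 v [-25.96923578  27.28804477] 81.86288036310543
-80 [-25.6  27. ] 81.8
-60 [-25.8  27.2] 81.8
-40 [-25.8  27. ] 81.9
-20 [-25.7  26.8] 81.9
0 [-25.9  27.1] 82.0
tcp u,v 12.41107997328481 0.7309262979208954
```

Call:
{"op": "servo_tool", "data": {"rotation": [[0, 0, 0], [0, 0, 0], [0, 0, 0], [0, 0, 0], [0, 0, 0], [0, 0, 0], [0, 0, 0], [0, 0, 0]], "slide": [[-0.01, 0.0024, -0.001], [-0.024, 0.006, -0.001], [-0.038, 0.0093, -0.001], [-0.052, 0.0127, -0.001], [-0.066, 0.016, -0.001], [-0.08, 0.0195, -0.001], [-0.094, 0.023, -0.001], [-0.108, 0.0263, -0.001]], "grip": [-1, -1, -1, -1, -1, -1, -1, -1]}}

```text
clock: 10.12
position: [621.2, -104.0, 52.8]
ee_rot: [0.12, 0.993, 0.0, 0.004]
contact_force: [2.3, -0.5, 7.0]
gripper_width: 0.2
grasp_force: 3.7
```

```bash
python3 m.py
```

```text
[ 621.16127365 -104.02829375   52.77567789] [ 2.26950916 -0.46016848  6.99655434] 10.125
blue u -101.39068700001232 v [-25.88646317  27.42356603] 81.88691663806628
-120 [-25.2  26.9] 81.6
-100 [-25.6  27.2] 81.8
-80 [-25.7  27.2] 81.8
-60 [-25.7  27.2] 81.9
-40 [-25.5  27. ] 82.0
-20 [-25.7  27.3] 82.0
0 [-25.8  27.4] 82.0
tcp u,v -9.412246563168388 0.867779387890861
```

Call:
{"op": "servo_tool", "data": {"rotation": [[0, 0, 0], [0, 0, 0], [0, 0, 0], [0, 0, 0], [0, 0, 0]], "slide": [[-0.01, 0.0024, 0], [-0.02, 0.005, 0], [-0.027, 0.0065, 0], [-0.027, 0.0065, 0], [-0.027, 0.0065, 0]], "grip": [-1, -1, -1, -1, -1]}}

```text
clock: 10.8
position: [615.6, -102.7, 52.8]
ee_rot: [0.12, 0.993, 0.0, 0.004]
contact_force: [3.0, 0.8, 8.5]
gripper_width: -0.1
grasp_force: 3.9
```

Call:
{"op": "servo_tool", "data": {"rotation": [[0, 0, 0], [0, 0, 0], [0, 0, 0], [0, 0, 0], [0, 0, 0], [0, 0, 0], [0, 0, 0], [0, 0, 0]], "slide": [[0, 0, 0.02], [0, 0, 0.2], [0, 0, 0.25], [-0.15, 0.04, 0.25], [-0.3, 0.08, 0.25], [-0.355, 0.085, 0.25], [-0.355, 0.085, 0.25], [-0.355, 0.085, 0.25]], "grip": [-1, -1, -1, 1, 1, 1, 1, 1]}}

```text
clock: 11.8
position: [542.2, -85.7, 100.3]
ee_rot: [0.121, 0.993, -0.0, 0.0]
contact_force: [0.3, -0.6, -0.2]
gripper_width: 85.4
grasp_force: 0.0
```

```bash
cat >> m.py <<'E'
cv2.imwrite('pics/w%d.png'%(s['clock']*100),a['image'][:,:,::-1])
T=np.linalg.inv(np.vstack([np.c_[R.from_quat(s['ee_rot']).as_matrix(),s['position']],[0,0,0,1]]))
L=P@T[:3,:3].T+T[:3,3]; k=(a['depth']>0)&(L[...,2]<-20)&(L[...,2]>-75)&(abs(L[...,0])<16)&(abs(L[...,1])<65)&(Z>100)
print('finger tool z',np.percentile(L[k][:,2],[90,98,99.5]),'y',np.percentile(L[k][:,1],[1,99]),k.sum(),s['gripper_width'])
t=k&(L[...,2]>-62)
for sg in (1,-1):
    y=L[...,1][t&(L[...,1]*sg>0)]; 
    if len(y): print(sg,np.percentile(y,[2,98]),L[...,0][t].max())
E
python3 m.py; ls pics
```

```text
[542.19131519 -85.65256669 100.27088586] [ 0.34708548 -0.59673326 -0.24064395] 11.8
blue u -107.6775955928575 v [-25.94428204  27.44546175] 82.03064388694833
-120 [-25.5  26.8] 81.7
-100 [-25.8  26.8] 82.0
-80 [-25.7  27. ] 82.1
-60 [-25.8  27.2] 82.1
-40 [-25.8  27.1] 82.0
-20 [-25.9  27.3] 82.2
0 [-25.6  27.2] 82.2
tcp u,v -90.49083036845987 0.021549645137537706
finger tool z [-54.0274251  -50.31669376 -49.27970323] y [-55.88662706  55.28758384] 4057 85.43626404274784
1 [42.10790895 54.80891713] 11.362593752501994
-1 [-54.93450318 -42.47865459] 11.362593752501994
c1.png
s2.png
scene0.png
top0.png
w1.png
w1180.png
w2.png
w3.png
```

The carrier overhangs by 38 mm and lies flat. I'm descending around the overhanging end.

Call:
{"op": "servo_tool", "data": {"rotation": [[0, 0, 0], [0, 0, 0], [0, 0, 0], [0, 0, 0], [0, 0, 0], [0, 0, 0]], "slide": [[0.015, 0, 0], [0.015, 0, -0.15], [0.015, 0, -0.3], [0.015, 0, -0.415], [0.015, 0, -0.415], [0.015, 0, -0.415]], "grip": [1, 1, 1, 1, 1, 1]}}

```text
clock: 12.6
position: [545.4, -85.6, 18.1]
ee_rot: [0.121, 0.993, 0.0, 0.001]
contact_force: [-0.4, 0.2, 0.9]
gripper_width: 85.5
grasp_force: 0.0
```

```bash
python3 m.py
```

```text
[545.37298239 -85.5949603   18.12814445] [-0.43133204  0.23664184  0.92527695] 12.6
blue u -108.14918435704178 v [-25.8583175   27.43255643] 81.85940049321415
-120 [-25.4  26.8] 81.6
-100 [-25.6  27.2] 81.9
-80 [-25.5  27.2] 82.0
-60 [-25.8  27.4] 82.0
tcp u,v -87.41316371627913 0.8309388062430033Traceback (most recent call last):
  File "m.py", line 15, in <module>
    print('finger tool z',np.percentile(L[k][:,2],[90,98,99.5]),'y',np.percentile(L[k][:,1],[1,99]),k.sum(),s['gripper_width'])
                          ~~~~~~~~~~~~~^^^^^^^^^^^^^^^^^^^^^^^^
    return _quantile_unchecked(
        a, q, axis, out, overwrite_input, method, keepdims, weights)
    return _ureduce(a,
                    func=_quantile_ureduce_func,
    ...<5 lines>...
                    overwrite_input=overwrite_input,
                    method=method)
    r = func(a, **kwargs)
    result = _quantile(arr,
                       quantiles=q,
    ...<2 lines>...
                       out=out,
                       weights=wgt)
    slices_having_nans = np.isnan(arr[-1, ...])
                                  ~~~^^^^^^^^^
IndexError: index -1 is out of bounds for axis 0 with size 0
```

Call:
{"op": "servo_tool", "data": {"rotation": [[0, 0, 0], [0, 0, 0], [0, 0, 0], [0, 0, 0], [0, 0, 0], [0, 0, 0], [0, 0, 0], [0, 0, 0]], "slide": [[0, 0, 0], [0, 0, 0], [0, 0, 0], [0, 0, 0], [0, 0, 0], [0, 0, 0], [0, 0, 0], [0, 0, 0]], "grip": [0.5, 0.4, 0.35, 0.3, 0, -1, -1, -1]}}

```text
clock: 13.65
position: [544.4, -85.6, 17.8]
ee_rot: [0.121, 0.993, -0.0, 0.0]
contact_force: [-2.3, 0.6, 5.3]
gripper_width: 52.5
grasp_force: 62.5
```

Call:
{"op": "servo_tool", "data": {"rotation": [[0, 0, 0], [0, 0, 0], [0, 0, 0], [0, 0, 0], [0, 0, 0], [0, 0, 0], [0, 0, 0], [0, 0, 0]], "slide": [[0, 0, 0.02], [0, 0, 0.06], [0, 0, 0.12], [0, 0, 0.18], [0, 0, 0.24], [0, 0, 0.3], [0, 0, 0.35], [0, 0, 0.35]], "grip": [-1, -1, -1, -1, -1, -1, -1, -1]}}

```text
clock: 14.65
position: [544.9, -85.5, 88.5]
ee_rot: [0.121, 0.993, 0.0, 0.001]
contact_force: [0.3, 0.1, -3.4]
gripper_width: 52.7
grasp_force: 63.1
```

```bash
cat > n.py <<'E'
from h import *
a=grab('wrist'); P=cloud(a); s=a['s']; print(s['position'],s['contact_force'],s['clock'],s['gripper_width'])
cv2.imwrite('pics/n%d.png'%(s['clock']*100),a['image'][:,:,::-1])
im=a['image'].astype(int); r,b=im[...,0],im[...,2]
T=np.linalg.inv(np.vstack([np.c_[R.from_quat(s['ee_rot']).as_matrix(),s['position']],[0,0,0,1]]))
L=P@T[:3,:3].T+T[:3,3]
m=(b-r>50)&(abs(L[...,1])<45)&(abs(L[...,2]+65)<25)&(a['depth']>0)
n,l,st,ce=cv2.connectedComponentsWithStats(m.astype(np.uint8)); k=l==1+np.argmax(st[1:,4])
q=P[k]; A=np.c_[q[:,:2]-q[:,:2].mean(0),np.ones(len(q))]; co=np.linalg.lstsq(A,q[:,2],rcond=None)[0]
rc=cv2.minAreaRect(q[:,:2].astype(np.float32)); print('plane slopes',co,'rect',rc)
t=L[k]; print('tool x',np.percentile(t[:,0],[.3,99.7]),'y',np.percentile(t[:,1],[.5,99.5]),'z',np.median(t[:,2]))
E
python3 n.py
```

```text
[544.94616624 -85.47590342  88.48271329] [ 0.27449155  0.1019285  -3.38205729] 14.65 52.748762183609806
plane slopes [ 3.82764685e-02 -1.16016638e-02  1.51853695e+02] rect ((553.664794921875, -86.93936157226562), (57.680999755859375, 59.54612731933594), 74.32074737548828)
tool x [-34.18751669  19.6677004 ] y [-26.65209818  26.29978504] z -63.92539383910932
```

Call:
{"op": "servo_tool", "data": {"rotation": [[0, 0, 0], [0, 0, 0.008], [0, 0, 0.016], [0, 0, 0.024], [0, 0, 0.032], [0, 0, 0.04], [0, 0, 0.045], [0, 0, 0.0486]], "slide": [[0, 0.05, 0], [0, 0.17, 0], [0.03, 0.32, 0], [0.06, 0.48, 0], [0.1, 0.64, 0], [0.14, 0.8, 0], [0.18, 0.92, 0], [0.195, 1, 0]], "grip": [-1, -1, -1, -1, -1, -1, -1, -1]}}

```text
clock: 15.7
position: [583.4, 115.8, 86.9]
ee_rot: [-0.033, 0.999, -0.0, -0.0]
contact_force: [-0.7, -0.1, -3.0]
gripper_width: 52.8
grasp_force: 63.2
```

Call:
{"op": "servo_tool", "data": {"rotation": [[0, 0, 0], [0, 0, 0], [0, 0, 0], [0, 0, 0]], "slide": [[0, 0.08, 0], [0, 0.15, 0], [0, 0.17, 0], [0, 0.17, 0]], "grip": [-1, -1, -1, -1]}}

```text
clock: 16.2
position: [583.1, 148.4, 87.5]
ee_rot: [-0.032, 0.999, -0.0, -0.0]
contact_force: [0.3, -0.2, -2.0]
gripper_width: 53.1
grasp_force: 63.3
```

```bash
cat >> n.py <<'E'
k=(np.abs(P[...,2]-49)<7)&(np.hypot(P[...,0]-620,P[...,1]-150)<90); 
print('rest',k.sum(),cv2.minAreaRect(P[k][:,:2].astype(np.float32)))
f=(P[...,2]>1)&(P[...,2]<20)&(r>90)&(abs(r-b)<30)&(np.hypot(P[...,0]-620,P[...,1]-150)<90); print('foot',f.sum(),cv2.minAreaRect(P[f][:,:2].astype(np.float32)))
E
python3 n.py; cp pics/n1*.png /tmp; ls pics/n*
```

```text
[583.10494158 148.3764037   87.45028031] [ 0.27098721 -0.24610168 -1.99374183] 16.2 53.0560137545509
plane slopes [ 3.48915745e-02 -2.09439610e-04  1.50798373e+02] rect ((592.4970092773438, 148.7494659423828), (58.839698791503906, 53.99587631225586), 3.9173784255981445)
tool x [-33.78480491  19.79156049] y [-26.79377934  26.12181098] z -63.85838895610571
rest 2435 ((591.96435546875, 149.87515258789062), (33.3968620300293, 34.127540588378906), 4.322216987609863)
foot 3898 ((598.15380859375, 150.2547607421875), (59.42822265625, 70.09429931640625), 4.276711463928223)
pics/n1465.png
pics/n1620.png
```

Call:
{"op": "servo_tool", "data": {"rotation": [[0, 0.0025, 0.0013], [0, 0.005, 0.0013], [0, 0.005, 0.0013], [0, 0.005, 0.0013], [0, 0.005, 0.0013], [0, 0.005, 0.0013], [0, 0.005, 0.0013]], "slide": [[-0.01, 0.006, -0.05], [-0.01, 0.006, -0.15], [-0.01, 0.006, -0.25], [-0.01, 0.006, -0.33], [-0.01, 0.006, -0.4], [-0.01, 0.006, -0.42], [-0.01, 0.006, -0.42]], "grip": [-1, -1, -1, -1, -1, -1, -1]}}

```text
clock: 17.12
position: [581.5, 149.7, 3.4]
ee_rot: [-0.036, 0.999, 0.0, -0.016]
contact_force: [-0.3, 0.7, -2.4]
gripper_width: 52.9
grasp_force: 63.3
```

```bash
python3 n.py
```

```text
[581.45201723 149.73366492   3.35629762] [-0.28557987  0.74409321 -2.41854044] 17.125 52.89396292433419
plane slopes [ 3.62466580e-03 -1.32444173e-03  6.67840735e+01] rect ((593.2843017578125, 150.11953735351562), (60.14927673339844, 53.9424934387207), 4.471877574920654)
tool x [-34.10541165  19.73851809] y [-26.81546905  26.11915885] z -63.87692546288429
rest 285 ((574.40283203125, 148.56640625), (5.508090972900391, 80.11175537109375), 4.123137474060059)
foot 4142 ((577.4567260742188, 148.72642517089844), (18.378768920898438, 69.56026458740234), 4.283967018127441)
```

Call:
{"op": "servo_tool", "data": {"rotation": [[0, 0, 0], [0, 0, 0], [0, 0, 0], [0, 0, 0]], "slide": [[0, 0, -0.012], [0, 0, -0.024], [0, 0, -0.03], [0, 0, -0.03]], "grip": [-1, -1, -1, -1]}}

```text
clock: 17.68
position: [581.5, 149.7, -2.3]
ee_rot: [-0.036, 0.999, 0.001, -0.015]
contact_force: [-0.4, -0.5, -0.6]
gripper_width: 52.7
grasp_force: 63.4
```

Call:
{"op": "servo_tool", "data": {"rotation": [[0, 0, 0], [0, 0, 0]], "slide": [[0, 0, -0.004], [0, 0, -0.005]], "grip": [-1, -1]}}

```text
clock: 17.92
position: [581.6, 149.7, -3.2]
ee_rot: [-0.036, 0.999, 0.001, -0.015]
contact_force: [-1.2, -0.7, 1.1]
gripper_width: 52.9
grasp_force: 63.6
```

Contact has begun, since the load on the wrist has gone. One more small press, then release.

Call:
{"op": "servo_tool", "data": {"rotation": [[0, 0, 0], [0, 0, 0]], "slide": [[0, 0, -0.004], [0, 0, -0.004]], "grip": [-1, -1]}}

```text
clock: 18.18
position: [581.6, 149.8, -3.9]
ee_rot: [-0.036, 0.999, 0.001, -0.015]
contact_force: [-1.4, 0.7, 1.5]
gripper_width: 53.0
grasp_force: 63.8
```

Call:
{"op": "servo_tool", "data": {"rotation": [[0, 0, 0], [0, 0, 0]], "slide": [[0, 0, -0.004], [0, 0, -0.004]], "grip": [-1, -1]}}

```text
clock: 18.42
position: [581.6, 149.8, -4.7]
ee_rot: [-0.036, 0.999, 0.001, -0.015]
contact_force: [-2.6, 0.5, 4.7]
gripper_width: 53.0
grasp_force: 64.0
```

```bash
python3 n.py
```

```text
[581.58727112 149.78256832  -4.729647  ] [-2.58266171  0.5050494   4.67707821] 18.425 52.96601080159045
plane slopes [3.24212020e-02 1.55473725e-03 5.87339397e+01] rect ((591.5440673828125, 151.05023193359375), (57.87776184082031, 57.71937942504883), 2.5062642097473145)
tool x [-33.86005542  19.75438505] y [-26.77612253  26.08981341] z -63.886435926253064
rest 1600 ((570.5784301757812, 148.48684692382812), (14.235433578491211, 80.33602142333984), 4.043061256408691)
foot 3787 ((575.6478271484375, 148.36849975585938), (15.0259428024292, 69.4244384765625), 4.374763488769531)
```

Call:
{"op": "servo_tool", "data": {"rotation": [[0, 0, 0], [0, 0, 0], [0, 0, 0], [0, 0, 0], [0, 0, 0]], "slide": [[0, 0, 0], [0, 0, 0], [0, 0, 0], [0, 0, 0], [0, 0, 0]], "grip": [0.35, 0.5, 0.8, 1, 1]}}

```text
clock: 19.1
position: [581.3, 149.6, -5.3]
ee_rot: [-0.036, 0.999, 0.0, -0.016]
contact_force: [0.9, -0.0, -1.0]
gripper_width: 85.5
grasp_force: 0.0
```

```bash
python3 n.py
```

```text
[581.27126551 149.62389612  -5.26921316] [ 0.87150519 -0.04962887 -1.02199848] 19.1 85.50850767771448
plane slopes [ 3.64889834e-02 -7.91966133e-04  5.84596639e+01] rect ((592.346923828125, 150.0605010986328), (57.924373626708984, 53.74512481689453), 4.518208980560303)
tool x [-33.45595458  19.49365861] y [-26.76425535  26.35186709] z -64.13875980464172
rest 2338 ((579.3789672851562, 148.87030029296875), (31.5137882232666, 112.75141143798828), 4.320703983306885)
foot 3822 ((575.5806884765625, 148.3658905029297), (14.86080265045166, 69.39205932617188), 4.4814772605896)
```

Call:
{"op": "servo_tool", "data": {"rotation": [[0, 0, 0], [0, 0, 0], [0, -0.005, 0], [0, -0.005, 0], [0, -0.005, 0], [0, -0.005, 0]], "slide": [[0, 0, 0.1], [0, 0, 0.3], [0, 0, 0.6], [-0.1, 0, 0.8], [-0.2, 0, 0.9], [-0.2, 0, 0.9]], "grip": [1, 1, 1, 1, 1, 1]}}

```text
clock: 19.9
position: [541.4, 150.1, 177.2]
ee_rot: [-0.036, 0.999, 0.001, 0.002]
contact_force: [-0.7, 0.4, -1.1]
gripper_width: 85.2
grasp_force: 0.0
```

```bash
python3 - <<'E'
from h import *
a=grab('wrist','fin.png'); P=cloud(a); t=grab('top'); Q=cloud(t); print(a['s']['position'],a['s']['contact_force'])
for nm,A,d in (('wrist',P,a),('top',Q,t)):
    im=d['image'].astype(int); m=(im[...,2]-im[...,0]>50)&(np.hypot(A[...,0]-623,A[...,1]-152)<75)&(A[...,2]>30)
    q=A[m]; c=np.median(q,0); co=np.linalg.lstsq(np.c_[q[:,:2]-c[:2],np.ones(len(q))],q[:,2],rcond=None)[0]
    print(nm,len(q),co,cv2.minAreaRect(q[:,:2].astype(np.float32)))
    if nm=='wrist':
        f=(A[...,2]>1)&(A[...,2]<20)&(im[...,0]>90)&(abs(im[...,0]-im[...,2])<30)&(np.hypot(A[...,0]-623,A[...,1]-152)<80); print('foot',cv2.minAreaRect(A[f][:,:2].astype(np.float32)))
        k=(A[...,2]<10)&(np.hypot(A[...,0]-623,A[...,1]-152)>80)&(np.hypot(A[...,0]-623,A[...,1]-152)<160)&(d['depth']>0); e=A[k]; print('desk',np.linalg.lstsq(np.c_[e[:,:2]-c[:2],np.ones(len(e))],e[:,2],rcond=None)[0])
E
```

```text
[541.40164914 150.14868987 177.19509678] [-0.69042708  0.36356942 -1.10305996]
wrist 2870 [ 1.14613656e-04 -2.17787809e-03  5.91366816e+01] ((624.5264892578125, 152.1746826171875), (120.49398803710938, 53.434486389160156), 4.367290496826172)
foot ((623.644775390625, 151.9608154296875), (110.3319091796875, 70.21886444091797), 4.107333183288574)
desk [-1.18138679e-03 -3.60613614e-03 -1.46395847e+00]
top 227 [-0.21344766 -0.0840794  64.69815689] ((627.5, 132.35073852539062), (125.39615631103516, 42.340614318847656), 21.08082389831543)
```

View pics/fin.png

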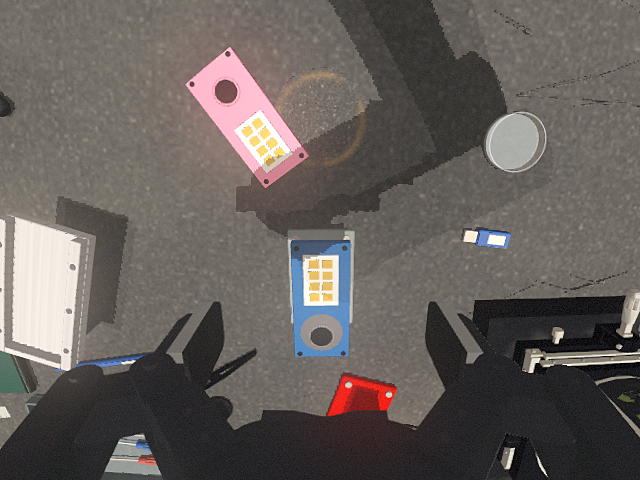

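The carrier lies flat on the rest at (322,298). It is about 1 mm off centre, its length is within 0.3° of the rest's, and it is released with the gripper clear.

```bash
python3 -c "
from bench import job_done; print(job_done())"
```

```text
the job is handed in; nothing more can be done
None
```

The carrier was drawn out by its button and lifted from the dock, and now lies flat and released on the grey inspection rest, about 1 mm off centre and within 0.3° of its length; the job is handed in, and no verdict came back.

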